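# Set out an air-line kit on its nests

## Robot

A 6-joint arm with a two-finger parallel gripper is mounted at the origin on a cart in front of the work surface, level with it; the furniture and walls round the work are solid. World frame = base frame: x ahead of the robot, y to its left, z up, the work surface at z = 0. Lengths are in m, angles in rad, forces in N, time in s.
With the tool pointing down it reaches from about 0.25 to 0.725 m from the base axis. Payload 4 kg.
Tool frame: the origin (TCP) lies at the very end of the fingers, on their centre line; the grasp point (between the pads) lies 19 mm behind it; z points along the fingers, y is the line along which they close (so a half turn about z gives the same grasp; the last joint's range is limited). The gripper opens to 85 mm and grips with 20 to 120 N. Pads are 22 mm wide; open, the fingers measure 114 mm over their backs; the gripper's body (76 mm by 85 mm) begins 54 mm behind the grasp point. The pads swing forward as they close: fully open they stand 13 mm farther back than shut.
Start: joints at [-1.1, 0.241, 0.005, 1.335, 0, 1.571], TCP at [0.227, -0.446, 0.231] pointing down, gripper open.
Joint ranges: [-2.72, 2.72], [-1.05, 1.87], [-1.09, 1.28], [-1.99, 2.15], [-1.42, 1.44], [-3.14, 3.14]. Speed limits (rad/s): [2.79, 2.79, 3.14, 3.14, 3.14, 3.14].

## Interface

Orientations are given as a unit quaternion [x, y, z, w].
In Python, from workcell import bot gives the robot as it stands.
- The arm moves only by the tool carry_out, never from a script. Its argument "increments" is one flat list of numbers, 5 for each row, row after row: the finger opening in cm, from 0 to 8.54, then the shift along the tool's x, y, z in cm, then the turn about the tool's z in rad. A call has exactly 5 rows; each row shifts and turns the commanded pose from where the row before left it, along the tool's axes as they then stand; what a row does not reach is not made up. A row lasts 1/8 s, in which the tool goes at most 62.5 mm and 10.7 degrees, less where a joint would pass 70% of its speed; a pose out of reach is approached as far as the arm can. A call with a gripper value outside its range is refused whole. The fingers move at their own pace and stop on an object; the grip force is fixed at half the most. Time passes only in rows, so rows that do not move let the fingers close, or fill a call up. It gives the time, the measured TCP pose, the force, the opening and the grip force at its end, in the units of the state.
- bot.get_obs(): the state, without advancing time (a new reading comes with each control period).
- bot.camera(name): name is "scene" or "top" or "wrist"; returns a dict with "pixels" (480x640x3 uint8, blue, green, red), "range_z" (480x640 float32, m along the optical axis (not along the pixel's ray), 0 where there is no reading), "mtx" (3x3 intrinsics, pixels), "eye" and "attitude" of the camera in the world. Camera axes: x right, y down, z forward; pixel columns grow to the right and rows downward; lengths in m; the calibration is good to about 2 mm. A picture is of the moment at which its call begins.
- bot.job_done(): hands the job in; it is judged then, once.
Trained networks look in a picture, given as the dict that the camera call returned (one of the last four; its "shot" number tells which), for a name from the list of things; names that differ only in an ending like _2 or _b are one class to them, and where a whole thing is asked for, a point or a joint stands for the part that bears it (a point fixed in the world has none). Each returns a list of dicts, best first, with "p" (0 to 1); they miss things now and then, are a little off and sometimes report something else, mostly with a low value. They report only what shows in the picture. A call takes as long as a camera call. They do not tell look-alikes from the thing itself.
- bot.find_in(picture, name): "xyz" ([x, y, z] in m, in the coordinates of the camera as it stood for that picture, good to about 4 mm: the middle of the surface that is visible of it).
- bot.regions_of(picture, name): "mask" (480x640 bool, what is visible of it).
- bot.place_of(picture, name): "xyz" ([x, y, z] in m, in the coordinates of the camera as it stood for that picture, good to about 4 mm: a listed point, or the origin of a listed thing).
The state is a dict: "clock": time; "joint_pos": joint angles; "joint_vel": joint speeds; "tau": joint torques, N m; "eef_pos": TCP position; "tool_rot": TCP orientation; "ft_force": force on the tool from outside, world axes, zero at the start; "ft_torque": the same for the moment, N m; "grip_width": finger opening in m; "grasp_force": force on a finger pad.
Only numpy, scipy, OpenCV 4.12 (cv2) and the standard library are available. Lean on these libraries where they do the work, as an engineer would, in place of code of your own. Each camera call takes 0.05 s, during which the arm holds its last target. There are 200 camera calls.

## Task

Set out the three loose kit parts in their places: the blue tee on the nest with the blue rectangle and the cream tee on the nest with the white rectangle, each lying flat, centred on its rectangle and lengthwise along it (the branch may point to either side). Slide the steel tube, red-banded end down as it stands, upright into the bore of the green block until it is fully home with the red band at the block's top. Let go of everything, and leave the roll of black tape where it is.

Things in the scene. Friction and masses are not known exactly. Their poses are not given: they have to be found in the camera images.
- tee_blue: loose blue pipe tee fitting with black ends, lying flat: straight run 16 mm thick and about 52 to 60 mm long along its y, short branch towards +x; 28 mm across in x (x from -14 to +14 mm) and 16 mm high. Origin: centre of the footprint, on the underside, z up. Grip it at the origin with the fingers closing along x (28 mm). At the start its y is within 0.5 rad of world y. 30 g
- tee_cream: loose cream-white pipe tee fitting with black ends, lying flat: straight run 16 mm thick and about 52 to 60 mm long along its y, short branch towards +x; 28 mm across in x (x from -14 to +14 mm) and 16 mm high. Origin: centre of the footprint, on the underside, z up. Grip it at the origin with the fingers closing along x (28 mm). At the start its y is within 0.5 rad of world y. 24 to 42 g
- tube: loose bright steel tube standing upright, 22 mm outside diameter, 85 mm long, lower end bevelled; a red band runs round it from 30 to 35 mm above its lower end. Origin: centre of the lower end, z up along the tube. Grip it above the band, 50 to 75 mm above the lower end. 55 to 110 g
- nest_blue: fixed aluminium nest plate, 50 x 80 x 5 mm, with a blue rectangle (36 x 60 mm, long side along y) inlaid in its flat top. Origin: centre of the underside, z up; the part rests on the top face, 5 mm above the origin; y is its long direction. It stands in the row farther to the robot's left, about 85 mm from its neighbours, its y within 0.15 rad of world y
- nest_cream: fixed aluminium nest plate, 50 x 80 x 5 mm, with a white rectangle (36 x 60 mm, long side along y) inlaid in its flat top. Origin: centre of the underside, z up; the part rests on the top face, 5 mm above the origin; y is its long direction. It stands in the row farther to the robot's left, about 85 mm from its neighbours, its y within 0.15 rad of world y
- tube_block: fixed green block, 42 x 42 mm and 38 mm high, on a 50 x 80 x 5 mm foot, in the row of the nests. A round vertical bore of 26 mm diameter with a 3 mm chamfer opens at the centre of its top and is 30 mm deep, so that its floor lies 8 mm above the origin; the tube standing on that floor has the lower edge of its red band level with the block's top. Origin: centre of the underside, z up
- tape: bystander: loose roll of black tape, 62 mm diameter, 19 mm high, lying among the loose parts. Origin: centre of the underside. Furniture: a wire stand fills the bench right of the work (x above 0.42, y -0.25 to 0.14 m), 0.25 m high in front, 0.37 m from x = 0.66 on; posts along the left edge (y above 0.42); a boom at x below 0.39, y above 0.35, z above 0.54 m
Things that resemble listed ones, but are neither listed nor needed, are in the scene too. There is more than one size of the tee_blue; the job needs the largest.

How it is judged:
At the end, for the whole second after the job is handed in: The tees lie flat, at rest, on their own nests: centre within 12 mm, long axis within 0.25 rad (either way round), tilt under 0.15 rad. The tube stands at rest in the bore: within 5 mm of its axis, 0.12 rad of upright, lower end under 3 mm above the bore floor (horizontal distance between tee_blue and nest_blue below 0.012 m and angle between the y axis of tee_blue and the y axis of nest_blue, either way round below 0.25 rad and z of tee_blue in the frame of nest_blue between 0.002 and 0.008 m and angle between each of tee_blue, tee_cream's own z axis and vertical below 0.15 rad and linear speed of each of tee_blue, tee_cream, tube below 0.02 m/s and angular speed of each of tee_blue, tee_cream, tube below 0.2 rad/s and horizontal distance between tee_cream and nest_cream below 0.012 m and angle between the y axis of tee_cream and the y axis of nest_cream, either way round below 0.25 rad and z of tee_cream in the frame of nest_cream between 0.002 and 0.008 m and horizontal distance between tube and tube_block below 0.005 m and z of tube in the frame of tube_block below 0.011 m and angle between tube's own z axis and vertical below 0.12 rad); the robot touches nothing.
It fails at once if the roll of tape is moved by more than 2 cm (distance of tape from where it was at the start of the episode above 0.02 m).
It also fails if it takes over 80 s, if anything falls off the work surface, if the arm or the gripper's body presses on something with over 40 N, if the wrist force passes 120 N, or if a joint passes its speed limit or range.

## Working session

There is one attempt and no reset: what is moved stays moved. The work goes in short steps, Python scripts to look and compute and a tool call to move; the robot and the scene stay as the last step left them, time stands still between calls to the robot, and variables do not carry over. Pictures are saved under pics/ and viewed, at most 14 in all, crops included, and the job is handed in when it is done.

Besides the shell and the picture viewer there is one more tool, called after "Call:" by a JSON object that holds its "api" and its "payload", one argument or row to a line. carry_out: Moves the arm, as the interface text tells. Its arguments: {"type":"object","properties":{"increments":{"type":"array","items":{"type":"number"}}},"required":["increments"]}

```bash
mkdir -p pics
cat > h.py <<'E'
import numpy as np, cv2
from scipy.spatial.transform import Rotation as R
from workcell import bot
def T(p):
    a=np.array(p["attitude"],float)
    return (R.from_quat(a).as_matrix() if a.size==4 else a.reshape(3,3)), np.array(p["eye"])
def w(p,xyz):
    r,t=T(p); return r@np.array(xyz)+t
def cloud(p):
    z=p["range_z"]; v,u=np.mgrid[:480,:640]; K=p["mtx"]
    c=np.stack([(u-K[0][2])/K[0][0]*z,(v-K[1][2])/K[1][1]*z,z],-1)
    r,t=T(p); W=c@r.T+t; W[z<=0]=np.nan; return W
def px(p,X):
    r,t=T(p); c=r.T@(np.array(X)-t); K=p["mtx"]; return (K@(c/c[2]))[:2].round().astype(int) if isinstance(K,np.ndarray) else (np.array(K)@(c/c[2]))[:2].round().astype(int)
E
python3 - <<'E'
from h import *
np.set_printoptions(precision=3,suppress=True)
o=bot.get_obs(); print(o["clock"],o["eef_pos"],o["tool_rot"])
for n in ["top","scene"]:
    p=bot.camera(n); cv2.imwrite(f"pics/{n}0.png",p["pixels"]); print(n,p["eye"],p["attitude"])
    for k in ["tee_blue","tee_cream","tube","nest_blue","nest_cream","tube_block","tape"]:
        for d in bot.place_of(p,k)[:5]:
            X=w(p,d["xyz"]); print(k,round(d["p"],2),X,px(p,X))
E
```

```text
0.0 [ 0.227 -0.445  0.23 ] [ 0.972  0.233 -0.    -0.001]
top [0.416 0.245 0.866] [-0.7    0.712 -0.046  0.03 ]
tee_blue 0.82 [ 0.515  0.148 -0.   ] [375 229]
tee_blue 0.82 [0.388 0.315 0.004] [255 322]
tee_blue 0.67 [0.467 0.207 0.003] [333 263]
tee_cream 0.73 [0.635 0.209 0.003] [330 145]
tee_cream 0.25 [0.565 0.289 0.   ] [274 195]
tube 0.9 [ 0.555  0.211 -0.002] [329 201]
nest_blue 0.88 [ 0.641  0.287 -0.004] [275 143]
nest_blue 0.48 [0.466 0.21  0.002] [331 264]
nest_cream 0.86 [0.476 0.285 0.001] [277 258]
tube_block 0.92 [0.563 0.287 0.004] [275 196]
tape 0.89 [ 0.391  0.21  -0.002] [332 318]
scene [0.03  0.719 0.525] [-0.332  0.828 -0.42   0.169]
tee_blue 0.63 [ 0.506  0.151 -0.001] [340 234]
tee_blue 0.47 [ 0.472  0.214 -0.002] [332 255]
tee_blue 0.42 [ 0.387  0.324 -0.002] [325 305]
tee_cream 0.71 [0.641 0.207 0.002] [277 219]
tube 0.57 [ 0.561  0.214 -0.002] [300 236]
nest_blue 0.56 [0.646 0.285 0.002] [247 233]
nest_cream 0.92 [ 0.475  0.285 -0.003] [305 271]
tube_block 0.83 [0.563 0.287 0.   ] [273 250]
tube_block 0.49 [ 0.561  0.215 -0.003] [300 237]
tape 0.65 [ 0.39   0.213 -0.   ] [365 272]
```

Run:
```python
import cv2
a=cv2.imread("pics/top0.png")[100:380,190:440]; cv2.imwrite("pics/top0c.png",cv2.resize(a,None,fx=2.1,fy=2.1,interpolation=cv2.INTER_CUBIC))
```

```text
(no output)
```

View pics/top0c.png

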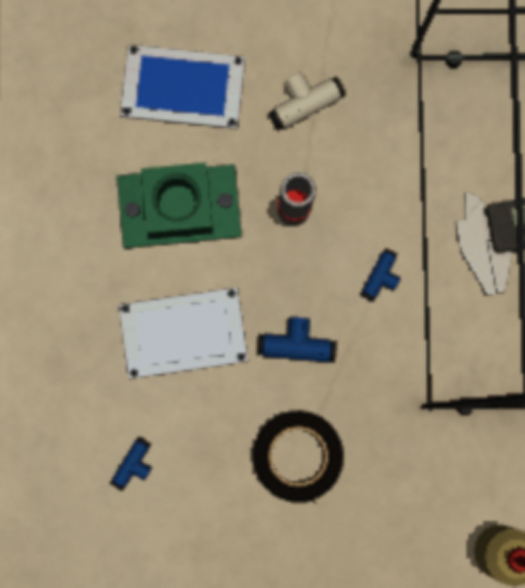

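View pics/scene0.png

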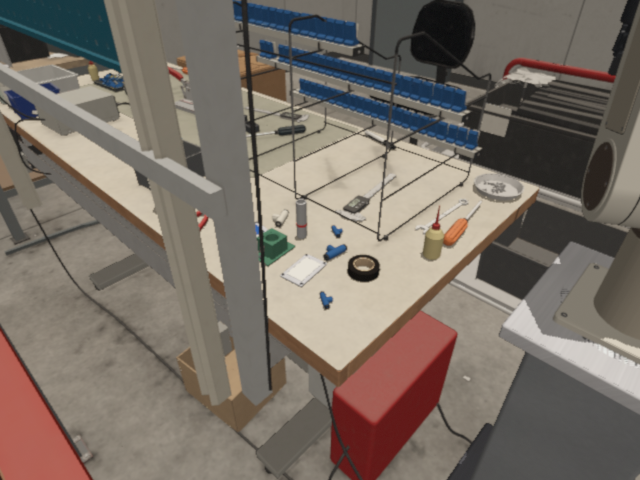

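The crop of the top view shows three blue tees: small at (371,231), small at (252,320), and a clearly larger one at (331,263), which is the one needed. The other parts are the cream tee at (336,148), tube at (329,200), blue nest at (277,141), green block at (275,196), white nest at (277,258) and tape at (332,318). Next I measure poses and sizes, with one enlarged crop to confirm.

```bash
cat >> h.py <<'E'
def rect(W,m):
    q=W[m][:,:2]; q=q[np.isfinite(q).all(1)]
    (c,s,a)=cv2.minAreaRect((q*1000).astype(np.float32))
    b=cv2.boxPoints((c,s,a)); e=[b[1]-b[0],b[2]-b[1]]; l=max(e,key=np.linalg.norm)
    ang=np.arctan2(l[1],l[0])%np.pi
    return np.array(c)/1000, sorted(s), ang-np.pi/2   # yaw of long axis relative to world y
E
python3 - <<'E'
from h import *
np.set_printoptions(precision=4,suppress=True)
p=bot.camera("top"); W=cloud(p); z=W[...,2]
print("bench z",np.nanmedian(z[215:235,300:310]))
cand=[]
for k in ["tee_blue","tee_cream","tube","nest_blue","nest_cream","tube_block","tape"]:
    for d in bot.regions_of(p,k)[:4]:
        m=d["mask"]; 
        if d["p"]<.4 or m.sum()<20: continue
        v,u=np.nonzero(m); zz=z[m]; mm=m&(z>(np.nanmax(zz)*0.4))
        c,s,a=rect(W,mm); print(k,round(d["p"],2),"px",u.mean().round(),v.mean().round(),m.sum(),"z95",np.nanpercentile(zz,95).round(4),c,np.round(s,1),"yaw",round(a,3))
m=np.zeros((480,640),bool); m[190:212,318:340]=1; m&=(z>.07); print("tube top",m.sum(),np.nanmean(W[m],0), (np.nanmin(W[m],0)+np.nanmax(W[m],0))/2)
m=np.zeros((480,640),bool); m[170:225,240:310]=1; m&=(z>.032)&(z<.045); c,s,a=rect(W,m); print("block top",c,s,a)
a=p["pixels"][215:340,235:405]; cv2.imwrite("pics/tees.png",cv2.resize(a,None,fx=4,fy=4,interpolation=cv2.INTER_CUBIC))
E
```

```text
bench z -0.0006671726672803913
tee_blue 0.81 px 252.0 321.0 236 z95 0.0126 [0.3881 0.3174] [17.5 34.9] yaw 0.964
tee_blue 0.69 px 371.0 231.0 281 z95 0.012 [0.5097 0.151 ] [19.3 35.3] yaw 1.046
tee_blue 0.6 px 331.0 263.0 444 z95 0.0173 [0.4701 0.2096] [26.3 49.3] yaw -0.125
tee_cream 0.71 px 335.0 147.0 513 z95 0.0172 [0.6334 0.203 ] [28.1 51.8] yaw 0.485
tube 0.61 px 331.0 194.0 373 z95 0.0856 [0.5555 0.2111] [20.7 21.1] yaw -1.457
nest_blue 0.75 px 277.0 141.0 1960 z95 0.0073 [0.6418 0.2838] [50.1 79.4] yaw -0.113
nest_cream 0.78 px 277.0 258.0 2090 z95 0.0073 [0.4753 0.2851] [50.  79.8] yaw 0.128
tube_block 0.65 px 275.0 197.0 2076 z95 0.0391 [0.5604 0.287 ] [42.  42.7] yaw -1.487
tape 0.72 px 332.0 317.0 1092 z95 0.0205 [0.3933 0.2112] [58.3 58.3] yaw -0.804
tube top 74 [0.5493 0.2111 0.0819] [0.5506 0.2111 0.0786]
block top [0.5604 0.287 ] [41.964561462402344, 42.740020751953125] -1.4872106
```

View pics/tees.png

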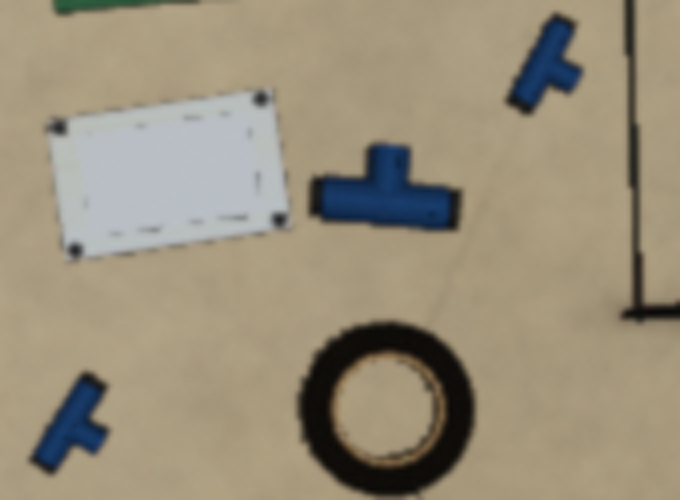

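The large tee at (331,263) measures about 49 × 26 mm in the visible part, while the other two are about 35 × 18 mm. That makes it tee_blue. Now I plan the approach.

```bash
cat > plan.py <<'E'
from h import *
def pose():
    o=bot.get_obs(); q=R.from_quat(o["tool_rot"]).as_matrix(); return np.r_[o["eef_pos"],np.arctan2(q[1,0],q[0,0])]
def plan(wps,start=None,dmax=.055,tmax=.17):
    """wps: (x,y,z,psi,grip_cm[,nrows]); prints rounded rows in calls of 5"""
    c=np.array(pose() if start is None else start,float); rows=[]
    for wp in wps:
        g=np.array(wp[:4],float); d=g-c
        n=wp[5] if len(wp)>5 else max(1,int(np.ceil(max(np.linalg.norm(d[:3])/dmax,abs(d[3])/tmax))))
        for i in range(n):
            t=c+(g-c)/(n-i); d=t-c; s,k=np.sin(c[3]),np.cos(c[3])
            r=[wp[4],round((k*d[0]+s*d[1])*100,1),round((s*d[0]-k*d[1])*100,1),round(-d[2]*100,1),round(-d[3],2)]
            rows.append([float(a)+0. for a in r])
            x,y=r[1]/100,r[2]/100; c=c+[k*x+s*y,s*x-k*y,-r[3]/100,-r[4]]
    while len(rows)%5: rows.append([wps[-1][4],0,0,0,0])
    for i in range(0,len(rows),5): print(sum(rows[i:i+5],[]))
    print("end",c.round(4))
E
python3 - <<'E'
from plan import *
print(pose())
plan([(.235,-.40,.30,.6,5),(.32,.19,.30,1.446,5),(.43,.21,.26,1.446,4.2)])
E
```

```text
[ 0.22679675 -0.44561033  0.23130726  0.47079052]
[5.0, 1.4, -1.8, -3.4, -0.06, 5.0, 1.5, -1.8, -3.5, -0.07, 5.0, 3.7, -4.0, 0.0, -0.08, 5.0, 4.0, -3.7, 0.0, -0.08, 5.0, 4.3, -3.3, 0.0, -0.08]
[5.0, 4.5, -3.0, 0.0, -0.08, 5.0, 4.7, -2.6, 0.0, -0.08, 5.0, 4.9, -2.3, 0.0, -0.07, 5.0, 5.1, -1.9, 0.0, -0.08, 5.0, 5.2, -1.5, 0.0, -0.07]
[5.0, 5.3, -1.1, 0.0, -0.08, 5.0, 5.4, -0.7, 0.0, -0.07, 5.0, 5.4, -0.3, 0.0, -0.08, 4.2, 1.1, 3.6, 1.3, 0.0, 4.2, 1.1, 3.5, 1.4, 0.0]
[4.2, 1.1, 3.6, 1.3, 0.0, 4.2, 0, 0, 0, 0, 4.2, 0, 0, 0, 0, 4.2, 0, 0, 0, 0, 4.2, 0, 0, 0, 0]
end [0.4303 0.21   0.2603 1.4508]
```

Call:
{"api": "carry_out", "payload": {
  "increments": [5,1.4,-1.8,-3.4,-0.06,5,1.5,-1.8,-3.5,-0.07,5,3.7,-4.0,0,-0.08,5,4.0,-3.7,0,-0.08,5,4.3,-3.3,0,-0.08]
}}

```text
clock: 1.82
eef_pos: [0.259, -0.2372, 0.3005]
tool_rot: [0.913, 0.409, 0.0, 0.0]
ft_force: [0.8, -0.5, -0.0]
grip_width: 0.05
grasp_force: 0.0
```

Call:
{"api": "carry_out", "payload": {
  "increments": [5,4.5,-3.0,0,-0.08,5,4.7,-2.6,0,-0.08,5,4.9,-2.3,0,-0.07,5,5.1,-1.9,0,-0.08,5,5.2,-1.5,0,-0.07]
}}

```text
clock: 2.45
eef_pos: [0.2968, 0.0308, 0.3007]
tool_rot: [0.819, 0.574, 0.001, 0.001]
ft_force: [0.7, -0.5, -0.4]
grip_width: 0.0497
grasp_force: 0.0
```

Call:
{"api": "carry_out", "payload": {
  "increments": [5,5.3,-1.1,0,-0.08,5,5.4,-0.7,0,-0.07,5,5.4,-0.3,0,-0.08,4.2,1.1,3.6,1.3,0,4.2,1.1,3.6,1.3,0]
}}

```text
clock: 3.08
eef_pos: [0.3948, 0.205, 0.2742]
tool_rot: [0.747, 0.665, 0.0, 0.0]
ft_force: [0.3, 0.4, 0.5]
grip_width: 0.0417
grasp_force: 0.0
```

Run:
```python
from plan import *
np.set_printoptions(precision=4,suppress=True)
print(pose(),bot.get_obs()["ft_force"])
p=bot.camera("wrist"); W=cloud(p); z=W[...,2]; print(p["eye"])
cv2.imwrite("pics/w1.png",p["pixels"])
for k in ["tee_blue","nest_cream"]:
  for d in bot.regions_of(p,k)[:3]:
    m=d["mask"]; mm=m&(z>np.nanpercentile(z[m],95)*.4); c,s,a=rect(W,mm); v,u=np.nonzero(m)
    print(k,d["p"],u.mean(),v.mean(),c,s,a,np.nanpercentile(z[m],95))
```

```text
[0.3948 0.205  0.2742 1.4545] [0.2913 0.422  0.4595]
[0.4024 0.28   0.4157]
tee_blue 0.94 384.5369696969697 182.77333333333334 [0.4708 0.2117] [28.02484703063965, 50.88582229614258] -0.112145185 0.015455500627994317
tee_blue 0.76 425.73511904761904 226.92261904761904 [0.5105 0.1529] [19.351842880249023, 35.596031188964844] 1.094467 0.01045391375851753
nest_cream 0.71 387.1831248336439 109.56640936917753 [0.4762 0.2871] [49.983306884765625, 79.85066223144531] 0.13059223 0.005568564786398944
```

View pics/w1.png

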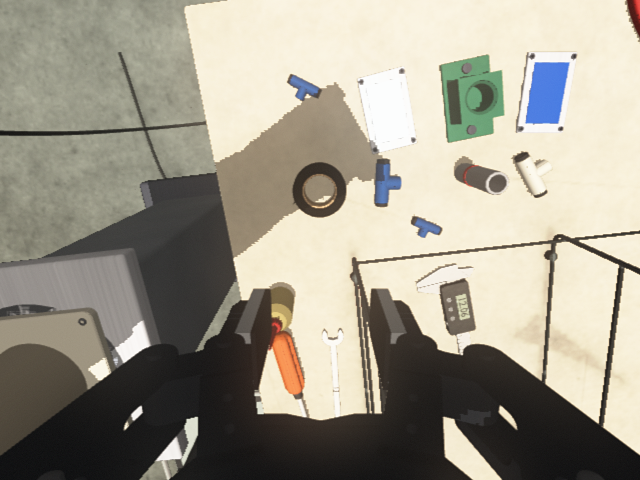

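The wrist view shows the large blue tee at (385,183) with the tape clear to its left at (320,190). The wrist and top measurements agree within 2 mm.

Run:
```python
from plan import *
plan([(.4707,.211,.20,1.453,4.2,2),(.4707,.211,.05,1.453,4.2,3),(.4707,.211,.005,1.453,4.2,2)])
```

```text
[4.2, 0.8, 3.7, 3.6, 0.0, 4.2, 0.9, 3.8, 3.7, 0.0, 4.2, 0.0, 0.0, 5.0, 0.0, 4.2, 0.0, 0.0, 5.0, 0.0, 4.2, 0.0, 0.0, 5.0, 0.0]
[4.2, 0.0, 0.0, 2.2, 0.0, 4.2, 0.0, 0.0, 2.3, 0.0, 4.2, 0, 0, 0, 0, 4.2, 0, 0, 0, 0, 4.2, 0, 0, 0, 0]
end [0.471  0.2113 0.0049 1.4504]
```

Call:
{"api": "carry_out", "payload": {
  "increments": [4.2,0.8,3.7,3.6,0,4.2,0.9,3.8,3.7,0,4.2,0,0,5,0,4.2,0,0,5,0,4.2,0,0,5,0]
}}

```text
clock: 3.85
eef_pos: [0.4704, 0.211, 0.0509]
tool_rot: [0.748, 0.663, 0.001, 0.0]
ft_force: [0.9, 0.5, 0.4]
grip_width: 0.042
grasp_force: 0.0
```

Call:
{"api": "carry_out", "payload": {
  "increments": [4.2,0,0,2.3,0,4.2,0,0,2.3,0,2.0,0,0,0,0,2.0,0,0,0,0,2.0,0,0,0,0]
}}

```text
clock: 4.47
eef_pos: [0.4717, 0.2117, 0.0068]
tool_rot: [0.748, 0.663, 0.001, 0.0]
ft_force: [-0.0, 1.4, -0.6]
grip_width: 0.026
grasp_force: 59.0
```

Run:
```python
from plan import *
plan([(.4717,.2117,.115,1.453,2,3),(.643,.2855,.115,1.457,2,5),(.643,.2855,.04,1.457,2,2)])
```

```text
[2.0, 0.0, 0.0, -3.6, 0.0, 2.0, 0.0, 0.0, -3.6, 0.0, 2.0, 0.0, 0.0, -3.6, 0.0, 2.0, 1.9, 3.2, 0.0, 0.0, 2.0, 1.9, 3.2, 0.0, 0.0]
[2.0, 1.9, 3.2, 0.0, 0.0, 2.0, 1.8, 3.3, 0.0, 0.0, 2.0, 1.9, 3.2, 0.0, -0.01, 2.0, 0.0, 0.0, 3.7, 0.0, 2.0, 0.0, 0.0, 3.8, 0.0]
end [0.6428 0.2857 0.0398 1.4607]
```

Call:
{"api": "carry_out", "payload": {
  "increments": [2,0,0,-3.6,0,2,0,0,-3.6,0,2,0,0,-3.6,0,2,1.9,3.2,0,0,2,1.9,3.2,0,0]
}}

```text
clock: 5.1
eef_pos: [0.5403, 0.242, 0.1159]
tool_rot: [0.748, 0.663, 0.002, 0.001]
ft_force: [0.3, 0.8, 0.5]
grip_width: 0.0258
grasp_force: 59.1
```

Call:
{"api": "carry_out", "payload": {
  "increments": [2,1.9,3.2,0,0,2,1.8,3.3,0,0,2,1.9,3.2,0,0,2,0,0,3.7,0,2,0,0,3.8,0]
}}

```text
clock: 5.72
eef_pos: [0.6432, 0.2859, 0.039]
tool_rot: [0.748, 0.663, 0.002, 0.0]
ft_force: [-0.9, 0.5, -1.3]
grip_width: 0.0258
grasp_force: 59.2
```

Call:
{"api": "carry_out", "payload": {
  "increments": [2,0,0,1.5,0,2,0,0,1.1,0,2,0,0,0,0,4.5,0,0,0,0,4.5,0,0,0,0]
}}

```text
clock: 6.35
eef_pos: [0.6428, 0.2857, 0.014]
tool_rot: [0.748, 0.663, 0.001, 0.0]
ft_force: [-0.2, -0.0, -0.1]
grip_width: 0.0449
grasp_force: 0.0
```

Call:
{"api": "carry_out", "payload": {
  "increments": [4.5,0,0,0,0,4.5,0,0,-3,0,4.5,0,0,-5,0,4.5,0,-1.5,-5,0,4.5,-3,-3,-5,0]
}}

```text
clock: 6.98
eef_pos: [0.5954, 0.2634, 0.1915]
tool_rot: [0.748, 0.664, 0.001, 0.0]
ft_force: [-0.7, -0.8, 0.8]
grip_width: 0.045
grasp_force: 0.0
```

Run:
```python
from plan import *
np.set_printoptions(precision=4,suppress=True)
print(pose(),bot.get_obs()["ft_force"])
p=bot.camera("wrist"); W=cloud(p); z=W[...,2]
cv2.imwrite("pics/w2.png",p["pixels"])
for k in ["tee_blue","tee_cream","nest_blue","nest_cream","tube_block","tube"]:
  for d in bot.regions_of(p,k)[:3]:
    m=d["mask"]; h=np.nanpercentile(z[m],95)
    mm=m&(z>(h*.4 if h<.03 else h-.006)); c,s,a=rect(W,mm); v,u=np.nonzero(m)
    print(k,round(d["p"],2),u.mean().round(),v.mean().round(),c,s,a,h)
```

```text
[0.5954 0.2634 0.1915 1.4525] [-0.6871 -0.8177  0.7836]
tee_blue 0.92 84.0 176.0 [0.3892 0.3187] [19.685150146484375, 36.78097915649414] 0.9981388 0.010360072887714705
tee_cream 0.87 365.0 268.0 [0.6252 0.2246] [28.282527923583984, 91.02050018310547] 0.44414032 0.015342604600817147
nest_blue 0.58 371.0 179.0 [0.6431 0.2858] [49.966331481933594, 79.27027893066406] -0.11791575 0.005425380114935052
nest_cream 0.83 188.0 200.0 [0.4767 0.287 ] [50.27101516723633, 79.88969421386719] 0.12953258 0.0052412317371248185
tube_block 0.74 279.0 187.0 [0.5614 0.2887] [42.12302780151367, 42.43324661254883] 0.08300638 0.03749109495920958
tube 0.9 283.0 289.0 [0.5586 0.2128] [18.581632614135742, 21.00128936767578] -0.18897748 0.08367272838915701
```

View pics/w2.png

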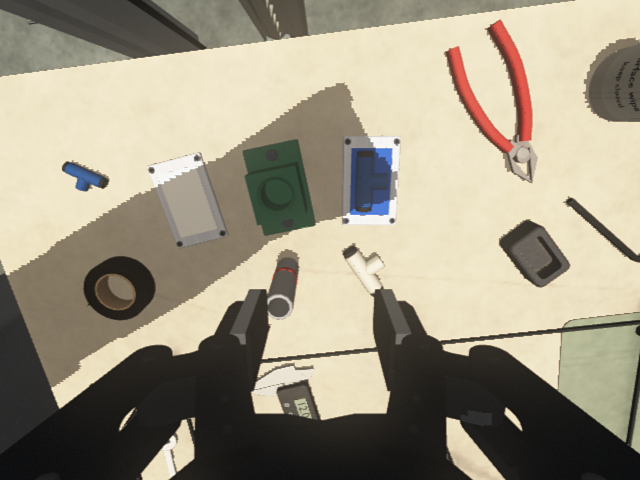

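The blue tee lies on the blue nest at (372,180), square to the rectangle. The cream tee is at (363,268), partly near the finger, so I refine it and verify the blue tee by height.

Run:
```python
from plan import *
np.set_printoptions(precision=4,suppress=True)
p=bot.camera("wrist"); W=cloud(p); x,y,z=W[...,0],W[...,1],W[...,2]
for n,c0,lo in [("cream",(.634,.205),.006),("blue",(.643,.286),.010)]:
    m=(np.hypot(x-c0[0],y-c0[1])<.038)&(z>lo)&(z<.025); v,u=np.nonzero(m); print(n,m.sum(),(u.min(),u.max(),v.min(),v.max()),rect(W,m))
```

```text
cream 1008 (np.int64(344), np.int64(386), np.int64(245), np.int64(294)) (array([0.6342, 0.2058]), [27.824142456054688, 50.772605895996094], np.float32(0.48942506))
blue 1382 (np.int64(357), np.int64(390), np.int64(149), np.int64(210)) (array([0.6427, 0.2876]), [27.91985511779785, 52.0008544921875], np.float32(-0.12048638))
```

Run:
```python
from plan import *
plan([(.6345,.2055,.16,2.058,4.2,5),(.6345,.2055,.05,2.058,4.2,3),(.6345,.2055,.006,2.058,4.2,2)])
```

```text
[4.2, -1.0, 0.9, 0.6, -0.12, 4.2, -1.1, 0.8, 0.5, -0.12, 4.2, -1.2, 0.7, 0.6, -0.12, 4.2, -1.3, 0.5, 0.5, -0.12, 4.2, -1.4, 0.3, 0.6, -0.13]
[4.2, 0.0, 0.0, 3.7, 0.0, 4.2, 0.0, 0.0, 3.6, 0.0, 4.2, 0.0, 0.0, 3.7, 0.0, 4.2, 0.0, 0.0, 2.2, 0.0, 4.2, 0.0, 0.0, 2.2, 0.0]
end [0.6344 0.2055 0.0058 2.0609]
```

Call:
{"api": "carry_out", "payload": {
  "increments": [4.2,-1.0,0.9,0.6,-0.12,4.2,-1.1,0.8,0.5,-0.12,4.2,-1.2,0.7,0.6,-0.12,4.2,-1.3,0.5,0.5,-0.12,4.2,-1.4,0.3,0.6,-0.12]
}}

```text
clock: 8.0
eef_pos: [0.6348, 0.2053, 0.1595]
tool_rot: [0.517, 0.856, -0.001, -0.001]
ft_force: [-0.9, 0.5, -0.1]
grip_width: 0.0419
grasp_force: 0.0
```

Call:
{"api": "carry_out", "payload": {
  "increments": [4.2,0,0,3.7,0,4.2,0,0,3.6,0,4.2,0,0,3.7,0,4.2,0,0,2.2,0,4.2,0,0,2.2,0]
}}

```text
clock: 8.62
eef_pos: [0.6338, 0.2053, 0.0046]
tool_rot: [0.519, 0.855, -0.001, -0.001]
ft_force: [0.8, -0.5, 0.9]
grip_width: 0.042
grasp_force: 0.0
```

Call:
{"api": "carry_out", "payload": {
  "increments": [2,0,0,0,0,2,0,0,0,0,2,0,0,0,0,2,0,0,-3,0,2,0,0,-4,0]
}}

```text
clock: 9.25
eef_pos: [0.6343, 0.2053, 0.0784]
tool_rot: [0.519, 0.855, -0.001, -0.001]
ft_force: [0.9, 0.9, -0.5]
grip_width: 0.0259
grasp_force: 59.1
```

Run:
```python
from plan import *
plan([(.6343,.2053,.12,2.055,2,1),(.4765,.287,.12,1.701,2,4),(.4765,.287,.03,1.701,2,3),(.4765,.287,.0135,1.701,2,1)])
```

```text
[2.0, 0.0, 0.0, -4.2, 0.0, 2.0, 3.6, -2.6, 0.0, 0.09, 2.0, 3.4, -2.9, 0.0, 0.09, 2.0, 3.1, -3.1, 0.0, 0.08, 2.0, 2.9, -3.4, 0.0, 0.09]
[2.0, 0.0, 0.0, 3.0, 0.0, 2.0, 0.0, 0.0, 3.0, 0.0, 2.0, 0.0, 0.0, 3.0, 0.0, 2.0, 0.0, 0.0, 1.7, 0.0, 2, 0, 0, 0, 0]
end [0.4766 0.287  0.0134 1.7008]
```

Call:
{"api": "carry_out", "payload": {
  "increments": [2,0,0,-4.2,0,2,3.6,-2.6,0,0.09,2,3.4,-2.9,0,0.09,2,3.1,-3.1,0,0.08,2,2.9,-3.4,0,0.09]
}}

```text
clock: 9.88
eef_pos: [0.4765, 0.2881, 0.1214]
tool_rot: [0.661, 0.75, 0.001, 0.0]
ft_force: [-0.3, 0.5, 0.3]
grip_width: 0.0255
grasp_force: 59.2
```

Call:
{"api": "carry_out", "payload": {
  "increments": [2,0,0,3,0,2,0,0,3,0,2,0,0,3,0,2,0,0,0.8,0,2,0,0,0,0]
}}

```text
clock: 10.5
eef_pos: [0.4775, 0.2873, 0.0226]
tool_rot: [0.66, 0.752, 0.0, 0.0]
ft_force: [0.2, -0.5, -0.2]
grip_width: 0.0258
grasp_force: 59.2
```

Call:
{"api": "carry_out", "payload": {
  "increments": [2,0,0,0.9,0,2,0,0,0,0,4.5,0,0,0,0,4.5,0,0,0,0,4.5,0,0,0,0]
}}

```text
clock: 11.12
eef_pos: [0.4773, 0.2873, 0.0132]
tool_rot: [0.66, 0.752, 0.0, 0.0]
ft_force: [0.9, 0.8, 0.1]
grip_width: 0.0454
grasp_force: 0.0
```

Call:
{"api": "carry_out", "payload": {
  "increments": [4.5,0,0,-3,0,4.5,0,0,-5,0,4.5,0,0,-5,0,4.5,-4,1.5,-4,0,4.5,-4,1.5,0,0]
}}

```text
clock: 11.75
eef_pos: [0.5201, 0.2125, 0.1877]
tool_rot: [0.659, 0.752, 0.004, 0.002]
ft_force: [0.7, 0.3, -0.3]
grip_width: 0.045
grasp_force: 0.0
```

Run:
```python
from plan import *
np.set_printoptions(precision=4,suppress=True)
print(pose(),bot.get_obs()["ft_force"])
p=bot.camera("wrist"); W=cloud(p); x,y,z=W[...,0],W[...,1],W[...,2]
cv2.imwrite("pics/w3.png",p["pixels"])
for n,c0,lo in [("cream",(.476,.287),.010),("blue",(.643,.286),.010)]:
    m=(np.hypot(x-c0[0],y-c0[1])<.038)&(z>lo)&(z<.025); print(n,m.sum(),rect(W,m))
m=(np.hypot(x-.557,y-.212)<.03)&(z>.045)&(z<.09); print("tube",m.sum(),rect(W,m)); 
q=W[m]
# circle fit
A=np.c_[2*q[:,:2],np.ones(len(q))]; s=np.linalg.lstsq(A,(q[:,:2]**2).sum(1),rcond=None)[0]; print("circ",s[:2],np.sqrt(s[2]+s[0]**2+s[1]**2))
m=(np.hypot(x-.561,y-.288)<.035)&(z>.033)&(z<.043); print("block",rect(W,m))
m2=(np.hypot(x-.561,y-.288)<.02)&(z<.030); print("bore",m2.sum(),np.nanmin(z[m2]))
# bore rim: hole region in the top-face mask rectified to world xy
g=np.zeros((120,120),np.uint8); qq=((W[m][:,:2]-[.531,.258])*2000).astype(int)
ok=(qq>=0).all(1)&(qq<120).all(1); g[qq[ok,1],qq[ok,0]]=255
g=cv2.morphologyEx(g,cv2.MORPH_CLOSE,np.ones((5,5)))
cs,_=cv2.findContours(g,cv2.RETR_CCOMP,cv2.CHAIN_APPROX_NONE)
for c in cs:
    if cv2.contourArea(c)>300: 
        cc,r=cv2.minEnclosingCircle(c); print(np.array(cc)/2000+[.531,.258],r/2)
```

```text
[0.5201 0.2125 0.1877 1.7026] [ 0.6711  0.2945 -0.2555]
cream 1552 (array([0.4781, 0.2862]), [28.11793327331543, 51.71027755737305], np.float32(0.13224924))
blue 1557 (array([0.6425, 0.2877]), [29.083328247070312, 52.029598236083984], np.float32(-0.12327254))
tube 1015 (array([0.5569, 0.2128]), [21.30876350402832, 21.377485275268555], np.float32(-0.02794385))
circ [0.5564 0.2134] 0.009554788090246276
block (array([0.5614, 0.289 ]), [42.05267333984375, 42.58203125], np.float32(-1.4872695))
bore 860 0.00423167954690451
[0.561  0.2885] 29.44915771484375
[0.561  0.2888] 13.965330123901367
```

View pics/w3.png

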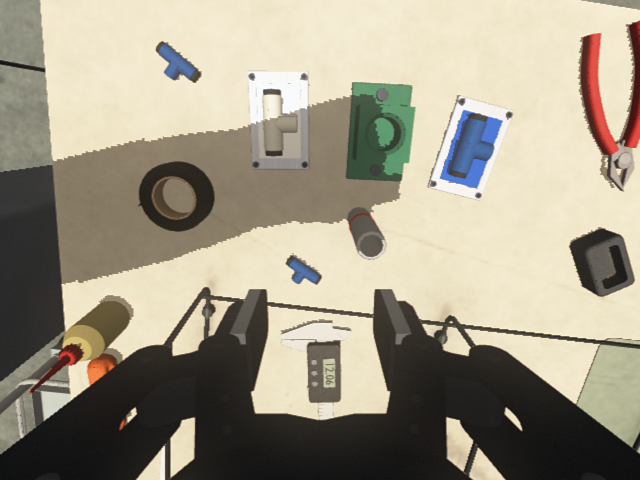

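The cream tee at (275,122) and blue tee at (470,145) both sit centred on their nests. The tube is at (367,235) and the bore at (383,131). Next is the tube grasp.

Run:
```python
from plan import *
plan([(.5568,.213,.12,1.702,4.5,2),(.5568,.213,.045,1.702,4.5,3)])
```

```text
[4.5, 0.1, 1.8, 3.3, 0.0, 4.5, 0.0, 1.8, 3.3, -0.01, 4.5, 0.0, 0.0, 2.5, 0.0, 4.5, 0.0, 0.0, 2.5, 0.0, 4.5, 0.0, 0.0, 2.5, 0.0]
end [0.5569 0.2126 0.0447 1.7068]
```

Call:
{"api": "carry_out", "payload": {
  "increments": [4.5,0.1,1.8,3.3,0,4.5,0,1.8,3.3,0,4.5,0,0,2.5,0,4.5,0,0,2.5,0,4.5,0,0,2.4,0]
}}

```text
clock: 12.42
eef_pos: [0.5525, 0.2174, 0.0417]
tool_rot: [0.66, 0.751, -0.0, -0.0]
ft_force: [0.4, -0.1, -0.2]
grip_width: 0.0451
grasp_force: 0.0
```

Call:
{"api": "carry_out", "payload": {
  "increments": [4.5,-0.5,0.4,-0.3,0,4.5,0,0,0,0,1.5,0,0,0,0,1.5,0,0,0,0,1.5,0,0,0,0]
}}

```text
clock: 13.05
eef_pos: [0.5585, 0.2134, 0.0474]
tool_rot: [0.66, 0.752, 0.001, 0.001]
ft_force: [0.2, -0.2, 5.2]
grip_width: 0.0202
grasp_force: 58.6
```

Run:
```python
from plan import *
o=bot.get_obs(); print(pose(),o["ft_force"],o["grip_width"],o["grasp_force"])
c=pose(); plan([(c[0],c[1],c[2]+.075,c[3],1.5,2),(.561,.2888,c[2]+.075,c[3],1.5,3)])
```

```text
[0.55850255 0.2133598  0.04737931 1.70083388] [ 0.17167574 -0.24429066  5.16109388] 0.020165441469844093 58.633986711502075
[1.5, 0.0, 0.0, -3.7, 0.0, 1.5, 0.0, 0.0, -3.8, 0.0, 1.5, 2.5, 0.4, 0.0, 0.0, 1.5, 2.5, 0.4, 0.0, 0.0, 1.5, 2.4, 0.4, 0.0, 0.0]
end [0.5608 0.2883 0.1224 1.7008]
```

Call:
{"api": "carry_out", "payload": {
  "increments": [1.5,0,0,-3.7,0,1.5,0,0,-3.8,0,1.5,2.5,0.4,0,0,1.5,2.5,0.4,0,0,1.5,2.5,0.4,0,0]
}}

```text
clock: 13.68
eef_pos: [0.5588, 0.29, 0.1199]
tool_rot: [0.66, 0.752, -0.001, -0.0]
ft_force: [-0.1, -1.0, -0.7]
grip_width: 0.02
grasp_force: 58.8
```

Call:
{"api": "carry_out", "payload": {
  "increments": [1.5,0,0,1,0,1.5,0,0,1,0,1.5,0,0,0,0,1.5,0,0,0,0,1.5,0,0,0,0]
}}

```text
clock: 14.3
eef_pos: [0.56, 0.2886, 0.1014]
tool_rot: [0.66, 0.751, 0.0, 0.0]
ft_force: [-0.4, -0.1, -1.1]
grip_width: 0.0204
grasp_force: 58.8
```

Run:
```python
from plan import *
np.set_printoptions(precision=4,suppress=True)
o=bot.get_obs(); print(pose(),o["ft_force"],o["grip_width"],o["grasp_force"])
p=bot.camera("wrist"); W=cloud(p); x,y,z=W[...,0],W[...,1],W[...,2]
cv2.imwrite("pics/w4.png",p["pixels"][:400])
for d in bot.regions_of(p,"tube")[:1]:
    m=d["mask"]; q=W[m]; q=q[np.isfinite(q).all(1)]; print("tube z",d["p"],np.percentile(q[:,2],[1,5,50,95,99]))
    for lo in np.arange(.04,.13,.01):
        s=q[(q[:,2]>lo)&(q[:,2]<lo+.01)]
        if len(s)>15: print(round(lo,3),len(s),s[:,:2].min(0),s[:,:2].max(0),s[:,:2].mean(0))
m=(np.hypot(x-.561,y-.288)<.035)&(z>.033)&(z<.042); print("block",m.sum(),rect(W,m))
```

```text
[0.56   0.2886 0.1014 1.7   ] [-0.3736 -0.1203 -1.0964] 0.02035558596430057 58.77275884151459
tube z 0.93 [0.0602 0.0701 0.1238 0.1379 0.1384]
0.05 60 [0.5489 0.2909] [0.5655 0.2988] [0.5562 0.2968]
0.06 252 [0.5486 0.2852] [0.5697 0.2987] [0.5581 0.2964]
0.07 286 [0.5488 0.2887] [0.5701 0.2989] [0.5581 0.2965]
0.08 369 [0.5483 0.29  ] [0.57   0.2994] [0.5583 0.2966]
0.09 407 [0.549  0.2908] [0.5697 0.299 ] [0.5585 0.2966]
0.1 473 [0.5493 0.2912] [0.5693 0.2991] [0.5585 0.2967]
0.11 859 [0.5493 0.2786] [0.5693 0.2993] [0.5591 0.2916]
0.12 1370 [0.5493 0.2785] [0.5687 0.2993] [0.5595 0.2891]
block 2569 (array([0.5611, 0.2895]), [41.81483840942383, 42.023399353027344], np.float32(-1.49003))
```

View pics/w4.png

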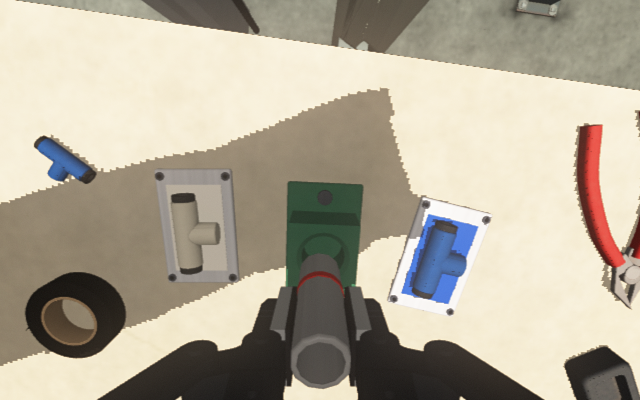

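The tube is upright in the grip at (321,315), 2 mm from the bore axis in x, and its lower end is at z ≈ 0.053. I correct and lower it.

Call:
{"api": "carry_out", "payload": {
  "increments": [1.5,0,0.2,0,0,1.5,0,0,0.8,0,1.5,0,0,0.6,0,1.5,0,0,0.5,0,1.5,0,0,0,0]
}}

```text
clock: 15.02
eef_pos: [0.5611, 0.2889, 0.081]
tool_rot: [0.66, 0.752, -0.001, -0.0]
ft_force: [-0.4, -0.1, -0.8]
grip_width: 0.0202
grasp_force: 58.8
```

Call:
{"api": "carry_out", "payload": {
  "increments": [1.5,0,0,0.6,0,1.5,0,0,0.6,0,1.5,0,0,0.5,0,1.5,0,0,0.4,0,1.5,0,0,0,0]
}}

```text
clock: 15.65
eef_pos: [0.5613, 0.289, 0.0604]
tool_rot: [0.66, 0.752, -0.0, -0.0]
ft_force: [0.5, -0.1, -0.4]
grip_width: 0.0201
grasp_force: 58.8
```

Call:
{"api": "carry_out", "payload": {
  "increments": [1.5,0,0,0.2,0,1.5,0,0,0.2,0,1.5,0,0,0,0,1.5,0,0,0,0,1.5,0,0,0,0]
}}

```text
clock: 16.27
eef_pos: [0.5617, 0.2892, 0.0571]
tool_rot: [0.66, 0.752, 0.0, 0.0]
ft_force: [-0.1, 0.1, -1.5]
grip_width: 0.0203
grasp_force: 58.8
```

Call:
{"api": "carry_out", "payload": {
  "increments": [1.5,0,0,0.1,0,1.5,0,0,0,0,4.5,0,0,0,0,4.5,0,0,0,0,4.5,0,0,0,0]
}}

```text
clock: 16.9
eef_pos: [0.5617, 0.2893, 0.0562]
tool_rot: [0.66, 0.752, 0.0, 0.0]
ft_force: [-0.7, 0.7, -0.5]
grip_width: 0.0448
grasp_force: 0.0
```

Call:
{"api": "carry_out", "payload": {
  "increments": [4.5,0,0,-2,0,4.5,0,0,-4,0,4.5,0,0,-5,0,4.5,-3,0,-2,0,4.5,-4,0,0,0]
}}

```text
clock: 17.52
eef_pos: [0.5722, 0.2206, 0.189]
tool_rot: [0.659, 0.752, 0.003, 0.001]
ft_force: [0.3, -0.7, -0.4]
grip_width: 0.0453
grasp_force: 0.0
```

Run:
```python
from plan import *
np.set_printoptions(precision=4,suppress=True)
print(pose(),bot.get_obs()["ft_force"])
p=bot.camera("wrist"); W=cloud(p); x,y,z=W[...,0],W[...,1],W[...,2]
cv2.imwrite("pics/w5.png",p["pixels"][:400])
m=(np.hypot(x-.561,y-.288)<.02)&(z>.048)&(z<.11); print("tube",m.sum(),rect(W,m),np.nanpercentile(z[m],[90,98,100]))
for n,c0,lo in [("cream",(.476,.287),.010),("blue",(.643,.286),.010)]:
    m=(np.hypot(x-c0[0],y-c0[1])<.038)&(z>lo)&(z<.025); print(n,m.sum(),rect(W,m))
for d in bot.place_of(p,"tape")[:1]: print("tape",w(p,d["xyz"]))
```

```text
[0.5722 0.2206 0.189  1.7031] [ 0.2828 -0.651  -0.4086]
tube 521 (array([0.5609, 0.2884]), [21.02829360961914, 21.109453201293945], np.float32(1.5174137)) [0.0924 0.0929 0.0938]
cream 1580 (array([0.4783, 0.2862]), [28.135284423828125, 51.92034912109375], np.float32(0.13311636))
blue 1484 (array([0.6428, 0.2877]), [28.501070022583008, 51.887977600097656], np.float32(-0.11321235))
tape [ 0.3948  0.2141 -0.0021]
```

View pics/w5.png

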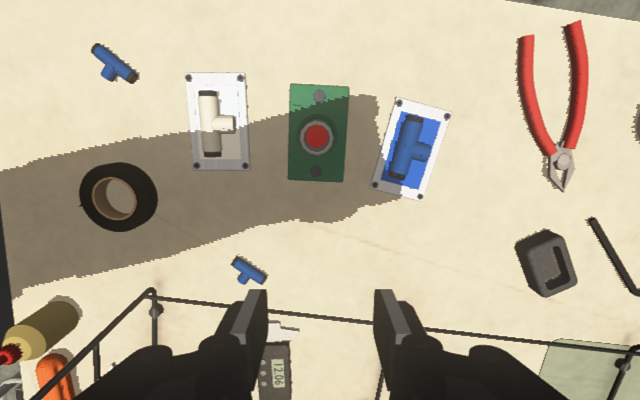

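The tube stands home in the bore at (317,137): its top is at z = 0.093, which is 8 + 85 mm. Both tees are centred on their nests at (212,124) and (409,148), and the tape has not moved. I hand the job in.

```bash
python3 -c "
from workcell import bot; print(bot.job_done())"
```

```text
the job is handed in; nothing more can be done
None
```

I handed the job in with both tees flat and centred on their nests to within about 2 mm, the tube fully home in the bore, and the tape not moved; the hand-in call returned no verdict.

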